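Mesh the splined drive hub of a label rewinder and hold it home

ROBOT

A 6-joint arm with a two-finger parallel gripper is mounted at the origin on a cart in front of the work surface, level with it; the furniture and walls round the work are solid. World frame = base frame: x ahead of the robot, y to its left, z up, the work surface at z = 0. Lengths are in m, angles in rad, forces in N, time in s.
With the tool pointing down it reaches from about 0.35 to 0.975 m from the base axis. Payload 4.9 kg.
Tool frame: the origin (TCP) lies on the centre line of the jaws, within the pads' length; the fingertips stand ctrl.tcp_to_tips ahead of it and the grasp point (between the pads) lies 3 mm ahead of it (ctrl.tcp_to_tips is the distance from the TCP to the fingertips, in m); z points along the fingers, y is the direction in which the jaws open and shut (so a half turn about z gives the same grasp; the last joint's range is limited). The gripper opens to 85 mm and grips with 20 to 120 N. Pads are 22 mm wide; open, the fingers measure 114 mm over their backs; the gripper's body (76 mm by 85 mm) begins 54 mm behind the grasp point. The pads swing forward as they close: fully open they stand 13 mm farther back than shut.
Start: joints at [-1.221, 0.053, 1.613, -0, 1.476, -0.119], TCP at [0.282, -0.558, 0.253] pointing down, gripper open.
Joint ranges: [-3.01, 3.01], [-1.01, 2.22], [0.06, 2.58], [-1.02, 4.17], [0.09, 2.62], [-3.14, 3.14]. Speed limits (rad/s): [2.57, 2.57, 3.14, 3.14, 3.14, 3.14].

INTERFACE

Orientations are given as a rotation vector (axis times angle).
In Python, from station import ctrl, vision gives the robot as it stands.
- The arm moves only by the tool jog_arm, never from a script. Its argument "deltas" is a list of rows, each a list of 7 numbers: the turn, a rotation vector about the tool's x, y, z in rad, then the shift along the tool's x, y, z in cm, then the opening, from 0 (shut) to 1 (fully open). A call has 1 to 12 rows; each row shifts and turns the commanded pose from where the row before left it, along the tool's axes as they then stand; what a row does not reach is not made up. A row lasts 1/12 s, in which the tool goes at most 41.7 mm and 7.16 degrees, less where a joint would pass 70% of its speed; a pose out of reach is approached as far as the arm can. A call with a gripper value outside its range is refused whole. The fingers move at their own pace and stop on an object; "grip_force" is the grip in N (left out, the last holds). Time passes only in rows, so rows that do not move let the fingers close. It gives the time, the measured TCP pose, the force and the opening at its end, in the units of the state.
- ctrl.get_obs(): the state, without advancing time (a new reading comes with each control period).
- vision.get_image(name): name is "side" or "top"; returns (picture, depth): 480x640x3 uint8, red, green, blue; 480x640 float32, m along the optical axis (not along the pixel's ray), 0 where there is no reading.
- vision.calibration(name): a dict with "fx", "fy", "cx", "cy" (pixels), "rvec" (rotation vector, rad) and "tvec" (3), from world to camera coordinates, as OpenCV has them. Camera axes: x right, y down, z forward; pixel columns grow to the right and rows downward; lengths in m; the calibration is good to about 2 mm. A picture is of the moment at which its call begins. calibration takes no time and is no camera call.
- ctrl.finish_job(): hands the job in, once; it reports no verdict.
The state is a dict: "t": time; "q": joint angles; "dq": joint speeds; "effort": joint torques, N m; "tool_pos": TCP position; "tool_rot": TCP orientation; "contact_force": force on the tool from outside, world axes, zero at the start; "wrist_torque": the same for the moment, N m; "opening": finger opening in m.
Only numpy, scipy, OpenCV 4.12 (cv2) and the standard library are available. Lean on these libraries where they do the work, as an engineer would, in place of code of your own. Each camera call takes 0.05 s, during which the arm holds its last target. There are 200 camera calls.

TASK

Refit the label rewinder's drive hub: lift it out of its round stand, turn it until the four splines of its stem line up with the cross-shaped slot of the square socket on the drive unit, and slide it down until its flange sits flush on the socket. A spring in the socket pushes the hub back out, so finish while still holding the hub and pressing it fully home, ready for a colleague to pin it. Leave the bottle, the tally counter and the standing carton where they are.

Things in the scene. Friction and masses are not known exactly. Their poses are not given: they have to be found in the camera images.
- hub: Loose drive hub, 68 mm tall, 80 to 170 g. Origin: stem's lowest point, on the axis; z up. Steel cross stem 0 to 24 mm: wings along +-x and +-y, 30 mm tip to tip, 8 mm thick, lowest 4 mm tapered to a V. Black flange 56 mm across at 24 to 32 mm. Fits the socket in any of four positions a quarter turn apart. Starts upright in the stand, flange on its rim, origin 6 mm above the table.
- hub_grip (a point): Middle of the hub's black grip bar, 50 mm above the hub's origin, axes as the hub. The bar runs from the flange's top (32 mm) to 68 mm above the origin, 50 mm long along x and 22 mm thick along y: pinch it across y. Fingertips can bear on the flange beside it.
- socket: Steel socket, 44 x 44 mm, 34 mm tall, on the drive unit. Origin: middle of its flat top face (mouth), 70 mm above the table; z up. Cross slot open at the top, arms along +-x and +-y (square with its sides), 11.5 mm wide, 34 mm end to end, 34 mm deep. Stiff to turn (0.3 N m), starts up to 30 degrees askew to the unit. Hub home: flange on the mouth face, hub origin 24 mm below this origin.
- plunger_top (a point): Middle of the top of the white spring plunger in the socket's slot, 13.6 mm across, 14 mm below the mouth when free. It pushes the hub up, with 3.6 N at first touch and 7.6 N when the hub is home, 10 mm further down.
- drive: Drive unit of the label rewinder, fixed to the table: grey housing 110 mm (its x) by 140 mm (its y), top at 36 mm, with the socket in the middle of its top. Origin at the middle of its underside, on the table.
- stand: Fixed grey plastic ring that the hub stands in, 68 mm outer diameter, 35 mm bore, 30 mm tall. Origin at the middle of its underside, on the table.
- lacquer_bottle: Small bottle with black cap, 27 mm across, 74 mm tall, standing; origin at the middle of its underside. Leave it alone.
- tally_counter: Hand tally counter, 46 x 67 x 22 mm, lying; origin at the middle of its underside. Leave it alone.
- carton: Small carton, 34 x 34 x 117 mm, standing; origin at the middle of its underside. Leave it alone.

How it is judged:
On the way:
1. the hub is lifted out of its stand: its stem's lowest point is above the stand's 30 mm rim (z of hub in the frame of stand above 0.032 m), for 0.1 s.
At the end, for the whole second after the job is handed in: The hub's stem is meshed in the socket and pressed home (origin at least 22 mm below the mouth; fully home is 24), within 4 mm of the socket's axis and 0.08 rad of upright, and the gripper is touching the hub and pressing it against the socket and its spring with more than 4 N (z of hub in the frame of socket below -0.022 m and horizontal distance between hub and socket below 0.004 m and angle between the z axis of hub and the z axis of socket, either way round below 0.08 rad and contact force between hub and socket above 4 N and contact force between the fingers and hub above 1 N); the arm keeps its last pose, push and grip.
It fails at once if the bottle is moved more than 30 mm (distance of lacquer_bottle from where it was at the start of the episode above 0.03 m).
It fails at once if the counter is moved more than 30 mm (distance of tally_counter from where it was at the start of the episode above 0.03 m).
It fails at once if the carton is moved more than 30 mm (distance of carton from where it was at the start of the episode above 0.03 m).
It also fails if it takes over 38 s, if anything falls off the work surface, if the arm or the gripper's body presses on something with over 40 N, if the wrist force passes 120 N, or if a joint passes its speed limit or range.

## Working session

There is one attempt and no reset: what is moved stays moved. The work goes in short steps, Python scripts to look and compute and a tool call to move; the robot and the scene stay as the last step left them, time stands still between calls to the robot, and variables do not carry over. Pictures are saved under pics/ and viewed, about 8 in all and at most 12, crops included, and the job is handed in when it is done.

Besides the shell and the picture viewer there is one more tool, called after "Request:" as name(argument=value, ...) on one line, values as JSON. jog_arm: Moves the arm, as the interface text tells. Its arguments: {"type":"object","properties":{"deltas":{"type":"array"},"grip_force":{"type":"number"}},"required":["deltas"]}

```bash
mkdir -p pics
cat > h.py <<'E'
import numpy as np, cv2
from station import ctrl, vision
def cam(n):
    c=vision.calibration(n); R=cv2.Rodrigues(np.array(c["rvec"],float))[0]; t=np.array(c["tvec"],float).ravel()
    return c,R,t
def ray(n,u,v,z):
    c,R,t=cam(n); d=R.T@np.array([(u-c["cx"])/c["fx"],(v-c["cy"])/c["fy"],1]); o=-R.T@t
    return o+d*(z-o[2])/d[2]
def cloud(n,dep):
    c,R,t=cam(n); v,u=np.mgrid[:480,:640]
    P=np.stack([(u-c["cx"])/c["fx"]*dep,(v-c["cy"])/c["fy"]*dep,dep],-1)
    return (P-t)@R
E
python3 - <<'E'
from h import *
for n in("side","top"):
    im,d=vision.get_image(n); cv2.imwrite(f"pics/{n}0.png",im[...,::-1]); np.savez(f"pics/{n}0.npz",im=im,d=d)
    c,R,t=cam(n); print(n,c["fx"],-R.T@t,R[2])
o=ctrl.get_obs(); print(o, ctrl.tcp_to_tips)
E
```

```text
side 618.0861849486845 [0.52341753 1.249882   0.45465854] [ 0.06132458 -0.94537544 -0.32016336]
top 557.1979149451064 [0.55866225 0.19383399 0.9671927 ] [ 0.04537109 -0.03495916 -0.99835831]
{'t': 0.1, 'q': array([-1.22097339e+00,  5.33211221e-02,  1.61417790e+00,  1.14685960e-05,
        1.47599920e+00, -1.19004894e-01]), 'dq': array([ 0.0005854 , -0.00027384, -0.00264   ,  0.0007881 ,  0.001818  ,
        0.00107242]), 'effort': array([ 9.28537656e-05, -3.94904137e+01, -3.71362460e+01, -1.29823088e-04,
        3.95258467e-03, -1.59152787e-06]), 'tool_pos': array([ 0.28221771, -0.55705945,  0.25215448]), 'tool_rot': array([-3.05383009e+00, -7.29265403e-01,  3.26672243e-04]), 'contact_force': array([0.2969929 , 0.00399154, 0.37590557]), 'wrist_torque': array([-0.00972315,  0.02584766,  0.01657301]), 'opening': 0.08569591529315193} 0.022
```

View pics/top0.png

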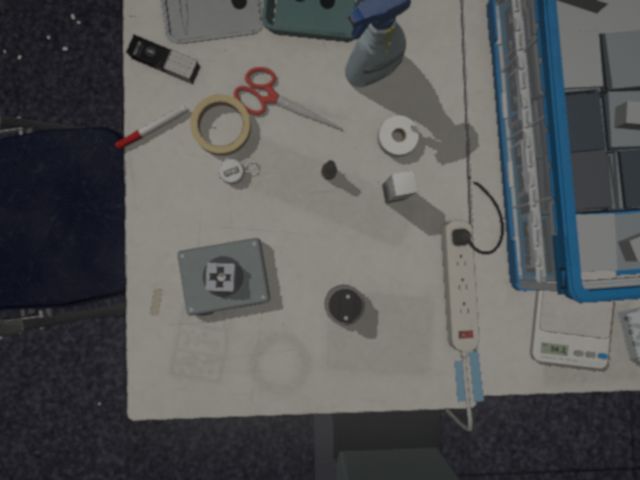

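View pics/side0.png

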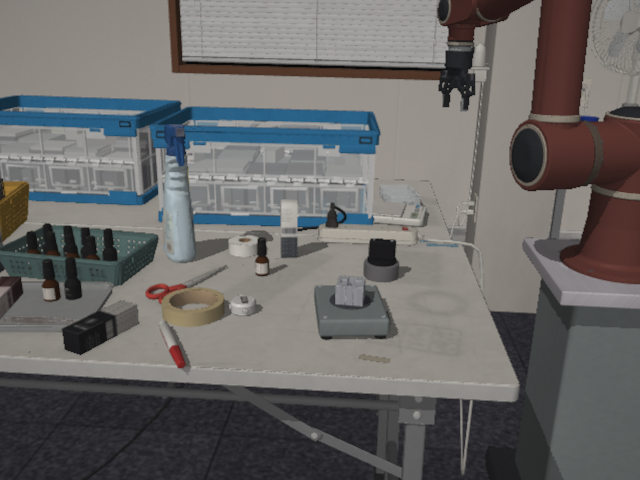

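The top view shows the hub in its stand at about (345,305), the socket at (221,277), the bottle at (329,170), the counter at (231,171) and the carton at (400,185). I'll enlarge the hub and the socket.

Run:
```python
from h import *
z=np.load("pics/top0.npz"); im,d=z["im"],z["d"]
a=cv2.resize(im[280:330,320:370],(400,400),interpolation=cv2.INTER_CUBIC)
b=cv2.resize(im[252:302,196:246],(400,400),interpolation=cv2.INTER_CUBIC)
cv2.imwrite("pics/crop0.png",np.clip(np.hstack([a,b])[...,::-1]*1.6,0,255).astype(np.uint8))
P=cloud("top",d)
def rep(name,box,lo,hi):
    v0,v1,u0,u1=box; m=np.zeros(d.shape,bool); m[v0:v1,u0:u1]=1
    m&=(P[...,2]>lo)&(P[...,2]<hi)&(d>0)
    q=P[m]; r=cv2.minAreaRect((q[:,:2]*1000).astype(np.float32)); px=np.argwhere(m)
    print(name,m.sum(),"mean",q.mean(0).round(4),"zmed",np.median(q[:,2]).round(4),"rect",np.round(r[0],1),np.round(r[1],1),round(r[2],1))
    r=cv2.minAreaRect(px[:,::-1].astype(np.float32));print("  px",r)
H=(275,335,315,375); S=(245,310,180,265)
rep("bar",H,.062,.09); rep("flange",H,.033,.045);rep("hub all",H,.02,.1)
rep("sock",S,.06,.08); rep("housing",(225,330,165,285),.028,.042)
for n,b in(("bottle",(150,190,312,350)),("carton",(160,210,375,425)),("counter",(150,190,210,270))): rep(n,b,.01,.15)
```

```text
bar 435 mean [0.4854 0.129  0.0728] zmed 0.073 rect [485.1 128.5] [22.2 50. ] 82.6
  px ((345.7951354980469, 306.75408935546875), (14.033040046691895, 31.415903091430664), 5.194429397583008)
flange 428 mean [0.4866 0.1308 0.0374] zmed 0.0372 rect [483.8 129.3] [53.6 56.8] 88.6
  px ((344.0, 306.0), (34.0, 32.0), 90.0)
hub all 1273 mean [0.4867 0.1302 0.0472] zmed 0.0377 rect [485.  128.8] [66.6 66.6] 43.2
  px ((344.0, 305.0), (39.59797668457031, 39.59797668457031), 45.0)
sock 546 mean [0.539  0.3296 0.0691] zmed 0.0693 rect [539.1 329.9] [44.5 43.9] 85.7
  px ((219.53314208984375, 276.8701477050781), (28.276653289794922, 27.645946502685547), 3.012787342071533)
housing 4858 mean [0.5388 0.329  0.0354] zmed 0.0355 rect [538.1 330. ] [111.8 140.2] 8.2
  px ((222.7481231689453, 276.957763671875), (67.1197509765625, 84.5079574584961), 80.34010314941406)
bottle 235 mean [0.7106 0.1491 0.048 ] zmed 0.0444 rect [712.2 148.7] [26.4 22.6] 72.9
  px ((328.70001220703125, 170.09999084472656), (16.600000381469727, 17.0), 53.13010025024414)
carton 825 mean [0.6736 0.0406 0.095 ] zmed 0.1142 rect [676.6  36.7] [34.7 35.1] 9.4
  px ((399.01885986328125, 186.4339599609375), (27.520421981811523, 33.171939849853516), 79.3803482055664)
counter 650 mean [0.7228 0.3159 0.0196] zmed 0.0203 rect [725.6 312.1] [56.9 73.8] 1.3
  px ((232.0, 166.5), (33.0, 44.0), 90.0)
```

View pics/crop0.png

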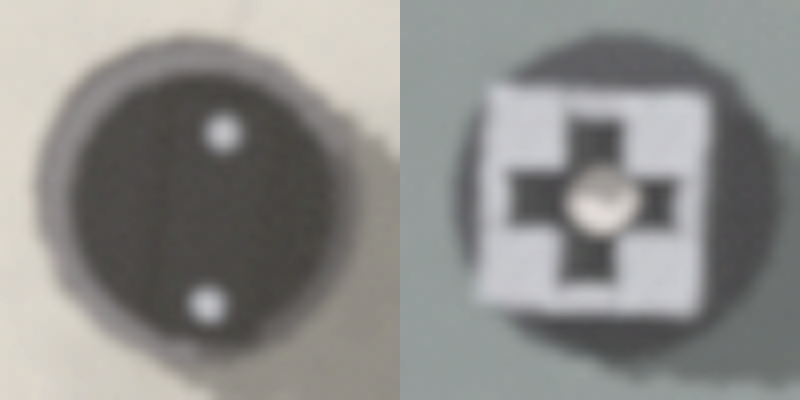

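The crop shows the two white dots on the bar's ends at about (347.9,296.5) and (346.0,317.9). The socket's face is turned about 3° in the image, with the cross in its middle and the plunger at about (221,277). Next I'll get the exact yaws from masks.

Run:
```python
from h import *
z=np.load("pics/top0.npz"); im,d=z["im"],z["d"]; hsv=cv2.cvtColor(im,cv2.COLOR_RGB2HSV)
# dots
g=im.min(2).astype(int); m=np.zeros(d.shape,np.uint8); m[290:323,333:360]=(g[290:323,333:360]>95)
n,l,s,c=cv2.connectedComponentsWithStats(m); pts=[]
for i in range(1,n):
    vv,uu=np.where(l==i); w=g[vv,uu]-60; uc,vc=(uu*w).sum()/w.sum(),(vv*w).sum()/w.sum()
    print("dot",s[i,4],uc,vc, ray("top",uc,vc,.074))
# socket: undistort to plane z=.07 by rays, 0.25mm/px
X=np.array([.539,.330]); k=.00025
c,R,t=cam("top")
q=np.array([[X[0]+a,X[1]+b,.07] for a,b in((.04,.04),(.04,-.04),(-.04,-.04),(-.04,.04))])
p=cv2.projectPoints(q,np.array(c["rvec"],float),t,np.array([[c["fx"],0,c["cx"]],[0,c["fy"],c["cy"]],[0,0,1.]]),None)[0][:,0]
M=cv2.getPerspectiveTransform(p.astype(np.float32),np.float32([[0,0],[320,0],[320,320],[0,320]]))
w=cv2.warpPerspective(im,M,(320,320),flags=cv2.INTER_CUBIC); cv2.imwrite("pics/w.png",w[...,::-1])
gb=w.min(2); print(np.percentile(gb,[5,25,50,75,95]))
def rp(name,mask):
    cs,_=cv2.findContours(mask.astype(np.uint8),0,1)
    cc=max(cs,key=cv2.contourArea); r=cv2.minAreaRect(cc); (u,v),sz,a=r
    print(name,"xy",(X[0]+.04-v*k).round(4),(X[1]+.04-u*k).round(4),"mm",np.array(sz)*k*1e3,"img ang",a)
hw=cv2.cvtColor(w,cv2.COLOR_RGB2HSV)
for th in(130,140,150): rp("sock",gb>th)
sub=np.zeros((320,320),bool); sub[85:235,85:235]=1
for th in(90,110): rp("cross",(gb<th)&(cv2.erode(cv2.fillPoly(np.zeros((320,320),np.uint8),[cv2.convexHull(np.argwhere((gb>140))[:,::-1].astype(np.int32))],1),np.ones((9,9)))>0))
o=ctrl.get_obs(); print("R tool",cv2.Rodrigues(o["tool_rot"])[0].round(3))
```

```text
dot 4 358.3370165745856 290.22651933701655 [0.51130828 0.10820976 0.074     ]
dot 7 347.3202416918429 296.03323262839876 [0.502583  0.1261663 0.074    ]
dot 8 345.5 317.8296703296703 [0.46801355 0.13012888 0.074     ]
dot 3 333.32575757575756 321.70454545454544 [0.46248514 0.14976385 0.074     ]
[ 49.  68.  93.  94. 125.]
sock xy 0.5368 0.328 mm [6.70060587 2.69194651] img ang 20.556045532226562Traceback (most recent call last):
  File "<stdin>", line 22, in <module>
  File "<stdin>", line 19, in rp
ValueError: max() iterable argument is empty
```

Run:
```python
from h import *
w=cv2.imread("pics/w.png"); gb=w.min(2); k=.25
for th in(105,110,115):
    cs,_=cv2.findContours((gb>th).astype(np.uint8),0,1); cc=max(cs,key=cv2.contourArea); r=cv2.minAreaRect(cc)
    p=cc[:,0].astype(float); c=np.array(r[0]); out=[]
    a0=np.deg2rad(3); q=(p-c)@np.array([[np.cos(a0),-np.sin(a0)],[np.sin(a0),np.cos(a0)]])
    for ax in(0,1):
        for s in(1,-1):
            e=(q[:,ax]*s>75)&(abs(q[:,1-ax])<70)
            f=np.polyfit(q[e,1-ax],q[e,ax],1)[0]; out.append(round(float(np.rad2deg(np.arctan(f)))*(1 if ax else -1)+3,2))
    print(th,"xy",.579-c[1]*k/1e3,.370-c[0]*k/1e3,np.array(r[1])*k,r[2],"edge img cw deg",out)
    cr=((gb<th-15)); m=np.zeros_like(gb); cv2.drawContours(m,[cc],-1,1,-1); m=cv2.erode(m,np.ones((9,9)))
    cs,_=cv2.findContours((cr&(m>0)).astype(np.uint8),0,1)
    r=cv2.minAreaRect(np.vstack([x for x in cs if cv2.contourArea(x)>100])); print("  cross xy",.579-r[0][1]*k/1e3,.370-r[0][0]*k/1e3,np.array(r[1])*k,r[2])
o=ctrl.get_obs(); print(cv2.Rodrigues(o["tool_rot"])[0].round(3))
```

```text
105 xy 0.5395946769714355 0.3293469543457031 [43.90860748 43.77794647] 4.796799182891846 edge img cw deg [4.17, 3.96, 3.45, 3.69]
  cross xy 0.5393268890380859 0.32956871795654297 [29.77071953 29.97696304] 48.21548080444336
110 xy 0.5395524444580078 0.32935406494140623 [42.82378006 43.12782288] 4.460848331451416 edge img cw deg [4.3, 3.73, 3.79, 3.68]
  cross xy 0.5392713928222655 0.32963082122802734 [30.47671318 30.55603981] 48.21548843383789
115 xy 0.5396869277954102 0.32937635040283203 [41.55667114 42.41023254] 3.6138803958892822 edge img cw deg [-3.06, 3.42, 4.36, 9.33]Traceback (most recent call last):
  File "<stdin>", line 14, in <module>
    return _nx.concatenate(arrs, 0, dtype=dtype, casting=casting)
           ~~~~~~~~~~~~~~~^^^^^^^^^^^^^^^^^^^^^^^^^^^^^^^^^^^^^^^
ValueError: need at least one array to concatenate
```

Measured values:
- **Hub:** (0.4853, 0.1285), yaw -6.6°.
- **Socket:** (0.5394, 0.3295), yaw about -3.7°, so the hub needs a turn of about +3°.

I'm moving above the hub now.

Request:
jog_arm(deltas=[[0, 0, 0, 2.45, -2.6, 0, 1], [0, 0, 0, 2.45, -2.6, 0, 1], [0, 0, 0, 2.45, -2.6, 0, 1], [0, 0, 0, 2.45, -2.6, 0, 1], [0, 0, 0, 2.45, -2.6, 0, 1], [0, 0, 0, 2.45, -2.6, 0, 1], [0, 0, 0, 2.45, -2.6, 0, 1], [0, 0, 0, 2.45, -2.6, 0, 1], [0, 0, 0, 2.45, -2.6, 0, 1], [0, 0, 0, 2.45, -2.6, 0, 1], [0, 0, 0, 2.45, -2.6, 0, 1], [0, 0, 0, 2.45, -2.6, 0, 1]], grip_force=60)

```text
t: 1.1
tool_pos: [0.4035, -0.1446, 0.2529]
tool_rot: [-3.056, -0.729, 0.0]
contact_force: [-0.1, -1.7, 0.1]
opening: 0.0855
```

Request:
jog_arm(deltas=[[0, 0, 0, 2.45, -2.6, 0, 0.75], [0, 0, 0, 2.45, -2.6, 0, 0.75], [0, 0, 0, 2.45, -2.6, 0, 0.75], [0, 0, 0, 2.45, -2.6, 0, 0.75], [0, 0, 0, 2.45, -2.6, 0, 0.75], [0, 0, 0, 2.45, -2.6, 0, 0.75], [0, 0, 0, 2.45, -2.6, 0.5, 0.75], [0, 0, 0.117, 0, 0, 2, 0.75], [0, 0, 0.117, 0, 0, 2, 0.75], [0, 0, 0.117, 0, 0, 1, 0.75], [0, 0, 0.117, 0, 0, 1, 0.75], [0, 0, 0.117, 0, 0, 0, 0.75]])

```text
t: 2.1
tool_pos: [0.4725, 0.0936, 0.1849]
tool_rot: [3.135, -0.191, -0.009]
contact_force: [-0.4, -0.7, -0.3]
opening: 0.0638
```

```bash
cat >> h.py <<'E'
def need(x,y,z,yaw):
    o=ctrl.get_obs(); R=cv2.Rodrigues(o["tool_rot"])[0]; y0=np.degrees(np.arctan2(R[1,0],R[0,0]))
    print("t",round(o["t"],2),"pos",o["tool_pos"].round(4),"yaw",y0.round(2),"z",R[:,2].round(4),"F",o["contact_force"].round(1),"open",round(o["opening"],4),"q",o["q"].round(2))
    print("tool shift cm",(R.T@(np.array([x,y,z])-o["tool_pos"])*100).round(2),"turn z rad",np.radians(y0-yaw).round(4))
E
python3 -c "
from h import *
need(.4853,.1285,.062,-6.6)"
```

```text
t 2.1 pos [0.4725 0.0936 0.1849] yaw -6.96 z [-5.7e-03 -3.0e-04 -1.0e+00] F [-0.4 -0.7 -0.3] open 0.0638 q [ 0.04 -0.24  2.01 -0.    1.39  1.73]
tool shift cm [ 0.91 -3.63 12.28] turn z rad -0.0063
```

Request:
jog_arm(deltas=[[0, 0, -0.006, 0.45, -1.8, 0, 0.65], [0, 0, 0, 0.45, -1.8, 0, 0.65], [0, 0, 0, 0, 0, 2.5, 0.65], [0, 0, 0, 0, 0, 2.5, 0.65], [0, 0, 0, 0, 0, 2.5, 0.65], [0, 0, 0, 0, 0, 0, 0.65], [0, 0, 0, 0, 0, 0, 0.65]])

```text
t: 2.68
tool_pos: [0.486, 0.1281, 0.1116]
tool_rot: [3.136, -0.173, -0.007]
contact_force: [-0.1, -0.0, -0.5]
opening: 0.0556
```

```bash
python3 -c "
from h import *
need(.4853,.1285,.063,-6.6)"
```

```text
t 2.68 pos [0.486  0.1281 0.1116] yaw -6.31 z [-4.4e-03 -5.0e-04 -1.0e+00] F [-0.1 -0.  -0.5] open 0.0556 q [ 0.11 -0.11  2.02 -0.    1.24  1.79]
tool shift cm [-0.05 -0.04  4.86] turn z rad 0.005
```

Request:
jog_arm(deltas=[[0, 0.004, 0.005, -0.05, 0, 1.6, 0.65], [0, 0, 0, 0, 0, 1.6, 0.65], [0, 0, 0, 0, 0, 1.0, 0.65], [0, 0, 0, 0, 0, 0.6, 0.65], [0, 0, 0, 0, 0, 0, 0.65], [0, 0, 0, 0, 0, 0, 0.65]])

```text
t: 3.18
tool_pos: [0.4876, 0.1283, 0.0661]
tool_rot: [3.136, -0.181, 0.008]
contact_force: [0.3, 0.3, 0.6]
opening: 0.0553
```

Request:
jog_arm(deltas=[[0, 0, 0, 0, 0, 0, 0.1], [0, 0, 0, 0, 0, 0, 0.1], [0, 0, 0, 0, 0, 0, 0.1], [0, 0, 0, 0, 0, 0, 0.1], [0, 0, 0, 0, 0, 0, 0.1], [0, 0, 0, 0, 0, 0, 0.1], [0, 0, 0, 0, 0, 0, 0.1], [0, 0, 0, 0, 0, 0, 0.1]])

```text
t: 3.85
tool_pos: [0.488, 0.1284, 0.0664]
tool_rot: [-3.136, 0.181, -0.009]
contact_force: [-0.4, 0.6, 6.4]
opening: 0.0213
```

```bash
python3 -c "
from h import *
need(.4853,.1285,.17,-6.6)"
```

```text
t 3.85 pos [0.488  0.1284 0.0664] yaw -6.6 z [ 5.9e-03 -3.0e-04 -1.0e+00] F [-0.4  0.6  6.4] open 0.0213 q [ 0.11 -0.04  2.04 -0.    1.14  1.8 ]
tool shift cm [-2.100e-01  1.000e-02 -1.036e+01] turn z rad -0.0
```

Request:
jog_arm(deltas=[[0, 0, 0, 0, 0, -0.5, 0.1], [0, 0, 0, 0, 0, -1, 0.1], [0, 0, 0, 0, 0, -1.5, 0.1], [0, 0, 0, 0, 0, -2, 0.1], [0, 0, 0, 0, 0, -2, 0.1], [0, 0, 0, 0, 0, -2, 0.1], [0, 0, 0, 0, 0, -1, 0.1], [0, 0, 0, 0, 0, 0, 0.1], [0, 0, 0, 0, 0, 0, 0.1], [0, 0, 0, 0, 0, 0, 0.1]])

```text
t: 4.68
tool_pos: [0.4858, 0.1282, 0.1638]
tool_rot: [3.136, -0.181, 0.002]
contact_force: [-1.0, 0.6, -0.7]
opening: 0.0212
```

Run:
```python
from h import *
im,d=vision.get_image("side"); cv2.imwrite("pics/side1.png",im[...,::-1]); np.savez("pics/side1.npz",im=im,d=d)
need(.542,.3295,.166,-3.7)
o=ctrl.get_obs(); c,R,t=cam("side"); p=R@(o["tool_pos"]-[0,0,.06])+t; u,v=int(c["fx"]*p[0]/p[2]+c["cx"]),int(c["fy"]*p[1]/p[2]+c["cy"]); print(u,v)
cv2.imwrite("pics/side1c.png",cv2.resize(im[v-60:v+60,u-75:u+75],(750,600),interpolation=cv2.INTER_CUBIC)[...,::-1])
```

```text
t 4.73 pos [0.4856 0.1282 0.1635] yaw -6.6 z [ 8.e-04 -8.e-04 -1.e+00] F [-0.4 -0.2 -0.7] open 0.021 q [ 0.11 -0.17  1.98 -0.    1.33  1.8 ]
tool shift cm [  3.29 -20.65  -0.26] turn z rad -0.0506
384 225
```

View pics/side1c.png

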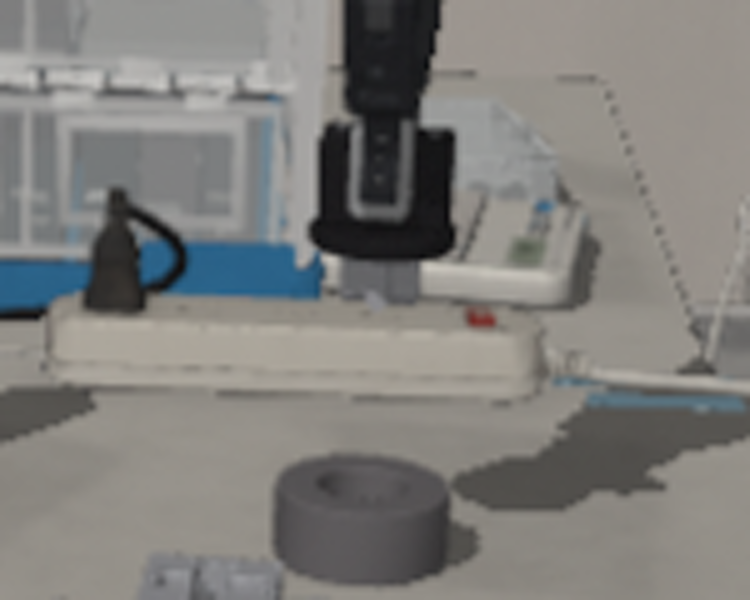

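The side view shows the hub lifted clear and upright, with its flange at about crop (382,245) and the stem below it. The empty stand is at (362,515). I'll move over the socket and compare the two from there.

Request:
jog_arm(deltas=[[0, 0, 0, 0.3, -1, 0, 0.1], [0, 0, -0.05, 0.3, -2, 0, 0.1], [0, 0, 0, 0.4, -2.5, 0, 0.1], [0, 0, 0, 0.4, -2.5, 0, 0.1], [0, 0, 0, 0.4, -2.5, 0, 0.1], [0, 0, 0, 0.4, -2.5, 0, 0.1], [0, 0, 0, 0.4, -2.5, 0, 0.1], [0, 0, 0, 0.4, -2.5, 0, 0.1], [0, 0, 0, 0.3, -1.5, 0, 0.1], [0, 0, 0, 0, -1, 0, 0.1], [0, 0, 0, 0, 0, 0, 0.1], [0, 0, 0, 0, 0, 0, 0.1]])

```text
t: 5.73
tool_pos: [0.5339, 0.3304, 0.1644]
tool_rot: [3.138, -0.101, 0.004]
contact_force: [-0.3, -0.1, -1.2]
opening: 0.0209
```

Run:
```python
from h import *
im,d=vision.get_image("side"); np.savez("pics/side2.npz",im=im,d=d)
need(.5394,.3295,.14,-3.7)
o=ctrl.get_obs(); c,R,t=cam("side")
def pr(p): p=R@np.array(p)+t; return c["fx"]*p[0]/p[2]+c["cx"],c["fy"]*p[1]/p[2]+c["cy"]
T=o["tool_pos"]; print("tcp",pr(T),"axis z.13",pr([T[0],T[1],.13]),"sock mouth",pr([.5394,.3295,.07]))
u,v=map(int,pr([T[0],T[1],.105])); print("crop org",u-50,v-40)
cv2.imwrite("pics/side2c.png",cv2.resize(im[v-40:v+40,u-50:u+50],(800,640),interpolation=cv2.INTER_CUBIC)[:600,:,::-1])
P=cloud("side",d)
# flange: dark px in height band ; socket: bright px in band
g=im.max(2)
near=(np.hypot(P[...,0]-T[0],P[...,1]-T[1])<.06)&(d>0)
for n,m in(("flange",near&(P[...,2]>.122)&(P[...,2]<.140)&(g<60)),("stem",near&(P[...,2]>.104)&(P[...,2]<.122)),("sock",near&(P[...,2]>.045)&(P[...,2]<.066))):
    q=P[m]
    if len(q): print(n,len(q),"x",np.percentile(q[:,0],[1,99]).round(4),"mid",np.percentile(q[:,0],[1,99]).mean().round(4),"z",q[:,2].min().round(4),q[:,2].max().round(4),"ymax",np.percentile(q[:,1],99).round(4))
```

```text
t 5.78 pos [0.534  0.3298 0.1646] yaw -3.74 z [ 0.0027 -0.0015 -1.    ] F [-0.3 -0.4 -1. ] open 0.021 q [ 0.44  0.13  1.69 -0.    1.33  2.07]
tool shift cm [ 0.53 -0.01  2.46] turn z rad -0.0006
tcp (np.float64(357.6104938949746), np.float64(225.19126016605315)) axis z.13 (np.float64(356.7473556532764), np.float64(246.1192315403607)) sock mouth (np.float64(351.95210112828), np.float64(281.04623206080294))
crop org 306 220
flange 304 x [0.5086 0.5599] mid 0.5343 z 0.128 0.14 ymax 0.361
stem 167 x [0.5202 0.5488] mid 0.5345 z 0.1041 0.1219 ymax 0.349
sock 397 x [0.5195 0.5653] mid 0.5424 z 0.0452 0.066 ymax 0.3555
```

View pics/side2c.png

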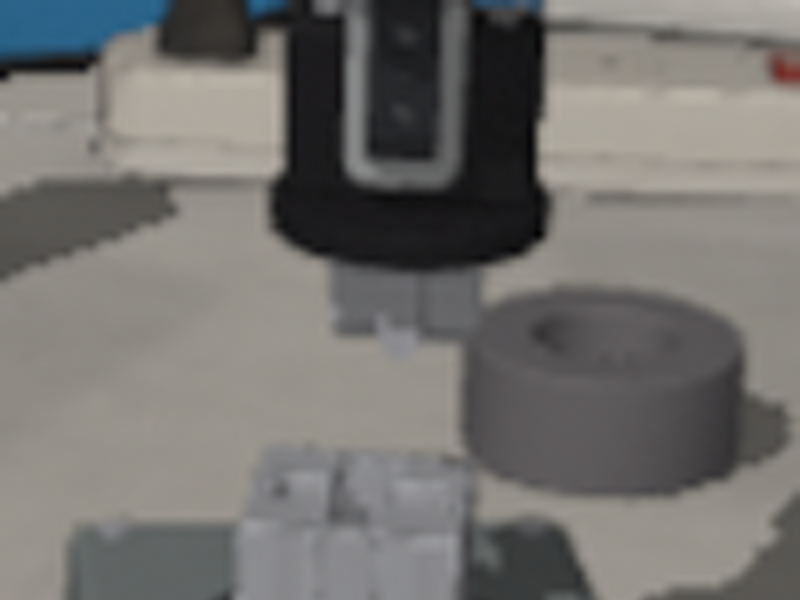

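The side view shows the hub at u≈357 and the socket mouth's centre at about (351,281). The hub is therefore about 6–7 mm short in x; y agrees. I'll shift, descend to just above the mouth, and check again.

Request:
jog_arm(deltas=[[0, 0, 0, 0.35, 0, 0, 0.1], [0, 0, 0, 0.35, 0, 1, 0.1], [0, 0, 0, 0, 0, 1, 0.1], [0, 0, 0, 0, 0, 0.7, 0.1], [0, 0, 0, 0, 0, 0, 0.1], [0, 0, 0, 0, 0, 0, 0.1], [0, 0, 0, 0, 0, 0, 0.1]])

```text
t: 6.37
tool_pos: [0.5415, 0.3297, 0.1383]
tool_rot: [3.139, -0.103, 0.006]
contact_force: [0.1, 0.1, -0.9]
opening: 0.0214
```

Run:
```python
from h import *
im,d=vision.get_image("side")
need(.541,.3295,.130,-3.7)
u,v=352,270; print("crop org",u-50,v-40)
cv2.imwrite("pics/side3c.png",cv2.resize(im[v-40:v+35,u-50:u+50],(800,600),interpolation=cv2.INTER_CUBIC)[:600,:,::-1])
```

```text
t 6.42 pos [0.5417 0.3299 0.1388] yaw -3.74 z [ 4.5e-03 -2.0e-04 -1.0e+00] F [-0.3  0.2 -1.2] open 0.0211 q [ 0.43  0.17  1.69 -0.    1.28  2.07]
tool shift cm [-0.07  0.04  0.88] turn z rad -0.0007
crop org 302 230
```

View pics/side3c.png

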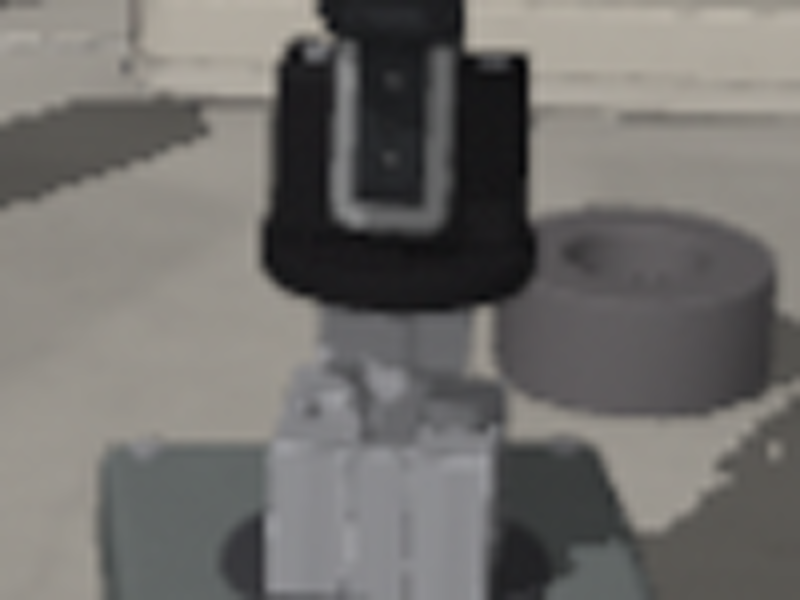

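The stem is centred at u≈396 in the crop and the mouth at about 391, which is aligned to under 1 mm once I allow for the slant. I'll descend gently into the slot.

Request:
jog_arm(deltas=[[0, -0.004, 0, 0, 0, 0.4, 0.1], [0, 0, 0, 0, 0, 0.4, 0.1], [0, 0, 0, 0, 0, 0.4, 0.1], [0, 0, 0, 0, 0, 0.3, 0.1], [0, 0, 0, 0, 0, 0, 0.1], [0, 0, 0, 0, 0, 0, 0.1]], grip_force=100)

```text
t: 6.92
tool_pos: [0.5413, 0.3297, 0.1229]
tool_rot: [3.139, -0.102, -0.001]
contact_force: [0.4, 0.2, -1.0]
opening: 0.0202
```

```bash
python3 -c "
from h import *
need(.5415,.3295,.1064,-3.7)"
```

```text
t 6.92 pos [0.5413 0.3297 0.1229] yaw -3.73 z [-9.e-04 -6.e-04 -1.e+00] F [ 0.4  0.2 -1. ] open 0.0202 q [ 0.43  0.18  1.7  -0.    1.26  2.07]
tool shift cm [0.02 0.02 1.65] turn z rad -0.0006
```

The stem is already about 7 mm into the slot with no contact force. I'll carry on down.

Request:
jog_arm(deltas=[[0, 0, 0, 0, 0, 0.4, 0.1], [0, 0, 0, 0, 0, 0.4, 0.1], [0, 0, 0, 0, 0, 0.4, 0.1], [0, 0, 0, 0, 0, 0.3, 0.1], [0, 0, 0, 0, 0, 0.2, 0.1], [0, 0, 0, 0, 0, 0, 0.1], [0, 0, 0, 0, 0, 0, 0.1]])

```text
t: 7.5
tool_pos: [0.5421, 0.3298, 0.1074]
tool_rot: [3.14, -0.103, 0.002]
contact_force: [-0.8, -1.8, 5.1]
opening: 0.0206
```

```bash
python3 -c "
from h import *
need(.5415,.3295,.1064,-3.7)"
```

```text
t 7.5 pos [0.5421 0.3298 0.1074] yaw -3.74 z [ 1.1e-03 -1.0e-04 -1.0e+00] F [-0.8 -1.8  5.1] open 0.0206 q [ 0.43  0.2   1.7  -0.    1.23  2.07]
tool shift cm [-0.06  0.04  0.1 ] turn z rad -0.0007
```

Request:
jog_arm(deltas=[[0, 0, 0, -0.05, 0, 0.15, 0.1], [0, 0, 0, 0, 0, 0.15, 0.1], [0, 0, 0, 0, 0, 0, 0.1], [0, 0, 0, 0, 0, 0, 0.1], [0, 0, 0, 0, 0, 0, 0.1]])

```text
t: 7.92
tool_pos: [0.5421, 0.3299, 0.1066]
tool_rot: [3.14, -0.102, 0.003]
contact_force: [-5.0, -4.9, 13.5]
opening: 0.0206
```

Request:
jog_arm(deltas=[[0, 0, 0, 0, 0, 0.15, 0.1], [0, 0, 0, 0, 0, 0, 0.1], [0, 0, 0, 0, 0, 0, 0.1], [0, 0, 0, 0, 0, 0, 0.1]])

```text
t: 8.25
tool_pos: [0.5421, 0.3299, 0.1065]
tool_rot: [3.139, -0.102, 0.003]
contact_force: [-8.8, -6.0, 19.3]
opening: 0.0202
```

The TCP has stopped at 0.1065, the expected home height, with 19 N pressing. I'll ease the side load slightly and look.

Request:
jog_arm(deltas=[[0, 0, 0, -0.1, 0.06, 0.05, 0.1], [0, 0, 0, 0, 0, 0, 0.1], [0, 0, 0, 0, 0, 0, 0.1], [0, 0, 0, 0, 0, 0, 0.1], [0, 0, 0, 0, 0, 0, 0.1], [0, 0, 0, 0, 0, 0, 0.1]])

```text
t: 8.75
tool_pos: [0.542, 0.3299, 0.1065]
tool_rot: [-3.139, 0.102, -0.007]
contact_force: [-5.4, -4.9, 18.7]
opening: 0.0204
```

Run:
```python
from h import *
im,d=vision.get_image("side")
need(.5415,.3295,.1064,-3.7)
cv2.imwrite("pics/side4c.png",cv2.resize(im[235:310,302:402],(800,600),interpolation=cv2.INTER_CUBIC)[...,::-1])
```

```text
t 8.8 pos [0.542  0.3299 0.1065] yaw -3.73 z [ 4.2e-03  7.0e-04 -1.0e+00] F [-5.8 -4.6 19.7] open 0.0204 q [ 0.43  0.2   1.71 -0.    1.23  2.07]
tool shift cm [-0.05  0.04  0.01] turn z rad -0.0005
```

View pics/side4c.png

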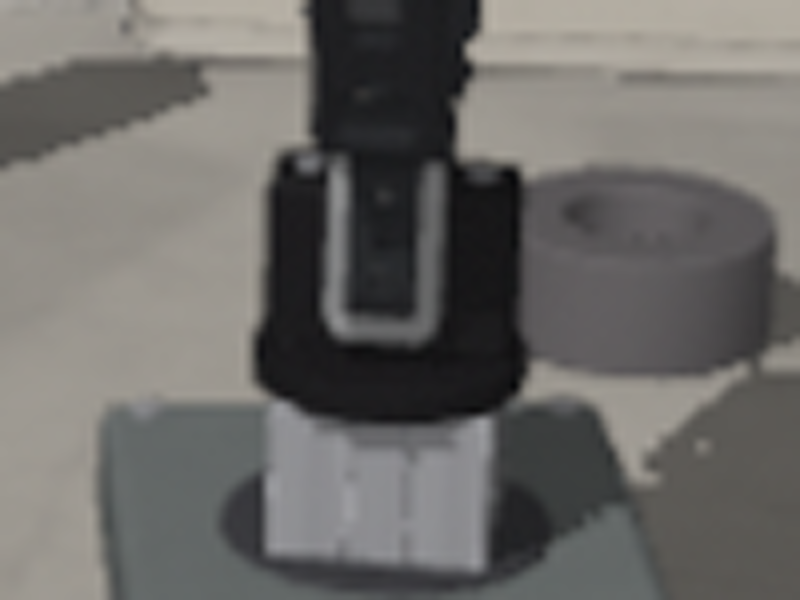

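The view shows the flange (255–527, v≈400) sitting flush on the socket's top (265–493), upright and with no gap. I'm handing in.

```bash
python3 -c "
from h import *
print(ctrl.finish_job()); print(ctrl.get_obs()['contact_force'])"
```

```text
the job is handed in; nothing more can be done
None
the job is handed in; nothing more can be done
```

I lifted the hub out of its stand, turned it about 3° to line up with the socket, and slid it in. I handed the job in at about 8.8 s with the gripper still holding the hub and pressing it home; the hand-in gives no verdict.

**Last checks:**
- **Height:** the tool stopped at z = 0.1065 m and extra push did not move it further. That is within about 0.1 mm of the expected home height of 0.1064 m.
- **Push:** it was pressing down with about 19 N, with 5–6 N of sideways load left in x and y. The grip was on the bar at a reading of 20.4 mm.
- **Tilt:** the tool was about 0.004 rad from vertical.
- **Side picture:** the flange sits flush on the socket, centred to about 1 mm.

**Disagreement:** the top and side cameras differed by 1–3 mm on the socket's x position. I used the side view's hub-to-socket offset, and the stem went in without contact force.

My moves stayed away from the bottle, counter and carton, but I took no final picture to measure their positions.

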